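# Clamp a guitar heel block in the ratchet vise

## Robot

A 6-joint arm with a two-finger parallel gripper is mounted at the origin on the work surface. World frame = base frame: x ahead of the robot, y to its left, z up, the work surface at z = 0. Lengths are in m, angles in degrees, forces in N, time in s.
With the tool pointing down it reaches from about 0.3 to 0.75 m from the base axis. Payload 8.5 kg.
Tool frame: the origin (TCP) lies at the very end of the fingers, on their centre line; the grasp point (between the pads) lies 19 mm behind it (env.hold_point_z is the distance from the TCP to the grasp point, in m); z points along the fingers, y is the line along which they close (so a half turn about z gives the same grasp; the last joint's range is limited). The gripper opens to 85 mm and grips with 20 to 120 N. Pads are 22 mm wide; open, the fingers measure 114 mm over their backs; the gripper's body (76 mm by 85 mm) begins 54 mm behind the grasp point. The pads swing forward as they close: fully open they stand 13 mm farther back than shut.
Start: joints at [-89.227, 21.807, 74.336, -0, 83.858, -12.336], TCP at [0.125, -0.536, 0.21] pointing down, gripper open.
Joint ranges: [-178.18, 178.18], [-50.72, 133.34], [12.68, 142.11], [-81.47, 261.47], [9.98, 163.14], [-165.26, 165.26]. Speed limits (degrees/s): [136.94, 136.94, 180, 180, 180, 180].

## Interface

Orientations are given as a 3x3 rotation matrix whose columns are the frame's x, y, z axes.
In Python, from rig import env, optics gives the robot as it stands.
- The arm moves only by the shell command python3 -m jog 'ROWS' [OPENING] [FORCE]. ROWS is JSON, a list of rows, each an object with "linear": the shift along the tool's x, y, z in units of 40 mm (1.0 is 40 mm), a list of three; "roll": the turn about the tool's z in units of 5 degrees (1.0 is 5 degrees). A call has 1 to 12 rows; each row shifts and turns the commanded pose from where the row before left it, along the tool's axes as they then stand; what a row does not reach is not made up. A row lasts 1/12 s, in which the tool goes at most 41.7 mm and 7.16 degrees, less where a joint would pass 70% of its speed; a pose out of reach is approached as far as the arm can. A call is refused whole if a number of a shift passes 1 or a number of a turn 1, either way. A call with a gripper value outside its range is refused whole. OPENING is the opening, from -1 (shut) to 1 (fully open), set as the call begins (- or left out, the last holds). The fingers move at their own pace and stop on an object; FORCE is the grip in N (left out, the last holds). Time passes only in rows, so rows that do not move let the fingers close. It gives the time, the measured TCP pose, the force, the opening and the grip force at its end, in the units of the state.
- env.observe(): the state, without advancing time (a new reading comes with each control period).
- optics.get_image(name): name is "scene" or "top" or "wrist"; returns the picture (384x512x3 uint8, red, green, blue); there is no depth.
- optics.calibration(name): a dict with "fov_y" (degrees; the focal length in pixels is half the picture's height over the tangent of half this angle, whatever the lens; pixels are square), "cx", "cy" (the principal point, pixels), "D" ([k1, k2, p1, p2, k3] as OpenCV has them; the pictures are not rectified), "T" (4x4, takes a point from camera to world coordinates). Camera axes: x right, y down, z forward; pixel columns grow to the right and rows downward; lengths in m; the calibration is good to about 2 mm. A picture is of the moment at which its call begins: read the wrist's pose just before it. calibration takes no time and is no camera call; for the wrist camera it gives the pose at the moment of the call.
- env.close_job(): hands the job in; it is judged then, once.
The state is a dict: "time_s": time; "q": joint angles; "qvel": joint speeds; "joint_efforts": joint torques, N m; "position": TCP position; "tool_rot": TCP orientation; "ft_force": force on the tool from outside, world axes, zero at the start; "wrist_torque": the same for the moment, N m; "grip_width": finger opening in m; "gripper_force": force on a finger pad.
Only numpy, scipy, OpenCV 4.12 (cv2) and the standard library are available. Lean on these libraries where they do the work, as an engineer would, in place of code of your own. Each camera call takes 0.05 s, during which the arm holds its last target. There are 200 camera calls.

## Task

Stand the guitar heel block on the bed of the blue ratchet vise, between fence and jaw with its long side across the gap, and let go. Then swing the red-gripped lever back and forth, notch by notch, until the jaw holds the block firmly (the pull on the grip rises to about 8 N), without over-tightening and denting it and without pushing the jaw by hand. Leave the lever swung back at its rest stop and the other things on the bench where they are.

Things in the scene. Friction and masses are not known exactly. Their poses are not given: they have to be found in the camera images.
- vise: Blue ratchet bench vise, fixed. Bed 110 (x) x 320 (y) mm, top 20 mm above the bench, y from -140 to 180; origin on the bench. The jaw slides along vise y; the fence is 64 mm wide and stands to z = 72 mm. The fence face (wood) is re-set each time, unmeasured, at y = -86 to -108 mm. The block belongs on the bed between fence and jaw, long side along y, its ends facing fence and jaw.
- jaw: Cork-faced plate, 64 mm wide, z 23 to 73 mm, sprung (5 N per mm) on a carriage that the ratchet drives to vise -y, 6 mm a notch. Axes as the vise's; origin at bench height below the middle of the cork face, at vise (0, 4) mm at the start. With the block against the fence each notch adds 30 N: from 15 N it is firm, over 90 N it dents. Do not push by hand.
- lever (a joint): Lever angle (rad): 0 at its rest stop, where it points 1.078 rad anticlockwise (from above) of vise x; grows anticlockwise to a hard stop at 1.0. The pawl bites at about 0.11; a full swing makes two notches of 0.393, clicking at about 0.50 and 0.90. Swinging back takes 1 N; full notches hold, a part-notch is lost. It stays where left; park it below 0.1.
- lever_grip (a point): Middle of the top of the lever's red upright round grip, 22 mm thick, 62 mm tall (z 81 to 143 mm), 125 mm from the pivot; the flat steel lever under it has its top at z = 81 mm. The working pull along the swing is about 2 N while the jaw runs free, plus 3.7 N for each notch of squeeze (2 N less with the swing halted): stop at about 8 N. Over 12 N short of the stop is too tight.
- lever_pivot (a point): On the vertical axis of ratchet wheel and lever, at z = 81 mm, at vise (0, 125) mm.
- block: Guitar heel block of dark wood with a pale strip along its top, 48 (x) x 74 (y, along the strip) x 50 (z) mm, about 110 g, standing on the bench; origin at the middle of its underside. The two ways round along y are equal.
- glue_jar: White lidded glue jar, 64 mm across, 85 mm high; a bystander, origin at its underside.
- bridge_blank: Dark guitar bridge blank, 30 x 180 x 16 mm; a bystander, origin at its underside.
- chisel: Wood-handled chisel, 250 mm long; a bystander, origin at its underside.
- wood_plane: Wooden hand plane, 160 x 50 x 65 mm; a bystander, origin at its underside.
- spool_clamp: Wooden spool clamp, 52 mm across, 75 mm high; a bystander, origin at its underside.
- offcut: Dark wood offcut, 90 x 35 x 22 mm; a bystander, origin at its underside.
- sanding_block: Cork sanding block, 100 x 55 x 30 mm; a bystander, origin at its underside.
Mind the look-alikes: they are no part of the job. What is shaped like the block but orange or purple is not meant.

How it is judged (in metres and radians):
On the way, in this order (a step that is already met when the one before it is completed fails the run):
1. the block stands on the vise bed between fence and jaw, let go and not yet clamped (x of block in the frame of vise between -0.014 and 0.014 m and y of block in the frame of vise between -0.085 and -0.025 m and z of block in the frame of vise between 0.016 and 0.024 m and angle between block's own z axis and vertical below 0.1 rad and angle between the y axis of block and the y axis of vise, either way round below 0.15 rad and contact force between the fingers and block below 0.5 N and contact force between jaw and block below 5 N), for 0.2 s.
2. the lever, swung out, has made the jaw press the block with 15 N or more (contact force between jaw and block above 15 N and value of joint lever above 0.2 rad), for 0.1 s.
At the end, for the whole second after the job is handed in: The block stands at rest on the vise bed, flat (0.1 rad), square (0.15 rad), within 14 mm of the vise's centre line, between fence and jaw; the jaw presses it with at least 15 N; the lever is back within 0.12 rad of its rest stop (x of block in the frame of vise between -0.014 and 0.014 m and y of block in the frame of vise between -0.085 and -0.025 m and z of block in the frame of vise between 0.016 and 0.024 m and angle between block's own z axis and vertical below 0.1 rad and angle between the y axis of block and the y axis of vise, either way round below 0.15 rad and contact force between jaw and block above 15 N and value of joint lever below 0.12 rad and linear speed of block below 0.02 m/s); the robot touches nothing.
It fails at once if the block dented: the jaw presses it with more than 90 N (contact force between jaw and block above 90 N).
It fails at once if the jaw pushed by hand (over 15 N) (contact force between the arm and jaw above 15 N).
It fails at once if the jaw pushed by the fingers (over 15 N) (contact force between the fingers and jaw above 15 N).
It fails at once if a bystander moved more than 40 mm (distance of any of glue_jar, bridge_blank, chisel, wood_plane, spool_clamp, offcut, sanding_block from where it was at the start of the episode above 0.04 m).
It also fails if it takes over 72 s, if anything falls off the work surface, if the arm or the gripper's body presses on something with over 40 N, if the wrist force passes 120 N, or if a joint passes its speed limit or range.

## Working session

There is one attempt and no reset: what is moved stays moved. The work goes in short steps, Python scripts to look and compute and a shell command to move; the robot and the scene stay as the last step left them, time stands still between calls to the robot, and variables do not carry over. Pictures are saved under pics/ and viewed, at most 10 in all, crops included, and the job is handed in when it is done.

```bash
ls; mkdir -p pics; python3 - <<'E'
from rig import env, optics
import cv2
s=env.observe(); print(s['time_s'],s['position'],s['tool_rot'],s['grip_width'])
for n in("top","scene"):
    im=optics.get_image(n); cv2.imwrite(f'pics/{n}0.png',im[...,::-1]); c=optics.calibration(n); print(n,c)
print(optics.calibration("wrist"))
E
```

```text
pics
0.0 [ 0.12474922 -0.53534402  0.20899099] [[ 9.73944054e-01  2.26788400e-01  3.01108316e-05]
 [ 2.26788112e-01 -9.73943015e-01  1.46844570e-03]
 [ 3.62352685e-04 -1.42335518e-03 -9.99998921e-01]] 0.08529965351116764
top {'fov_y': 51.85571295278908, 'cx': 253.66638749857566, 'cy': 192.8293996016321, 'D': array([-0.11045079,  0.        ,  0.        ,  0.        ,  0.        ]), 'T': array([[ 0.02038239, -0.98975637,  0.14130421,  0.35506153],
       [-0.9997765 , -0.02097096, -0.00267723, -0.07591518],
       [ 0.00561309, -0.14121806, -0.9899626 ,  1.30326258],
       [ 0.        ,  0.        ,  0.        ,  1.        ]])}
scene {'fov_y': 42.565006838783965, 'cx': 255.4684216367348, 'cy': 189.26521843017048, 'D': array([-0.18291996,  0.        ,  0.        ,  0.        ,  0.        ]), 'T': array([[ 0.24805438,  0.6108054 , -0.7519214 ,  1.7330247 ],
       [ 0.96851851, -0.17318836,  0.17882305, -0.36284952],
       [-0.02099795, -0.77260763, -0.63453647,  1.12702471],
       [ 0.        ,  0.        ,  0.        ,  1.        ]])}
{'fov_y': 62.36860094088854, 'cx': 252.47923560722302, 'cy': 182.76941767295017, 'D': array([-0.06917773,  0.        ,  0.        ,  0.        ,  0.        ]), 'T': array([[ 2.27810204e-01, -9.29393955e-01, -2.90395227e-01,
         1.98895472e-01],
       [-9.73705510e-01, -2.17535384e-01, -6.76456715e-02,
        -5.19232962e-01],
       [-3.01759047e-04,  2.98169807e-01, -9.54512795e-01,
         3.73443979e-01],
       [ 0.00000000e+00,  0.00000000e+00,  0.00000000e+00,
         1.00000000e+00]])}
```

View pics/top0.png

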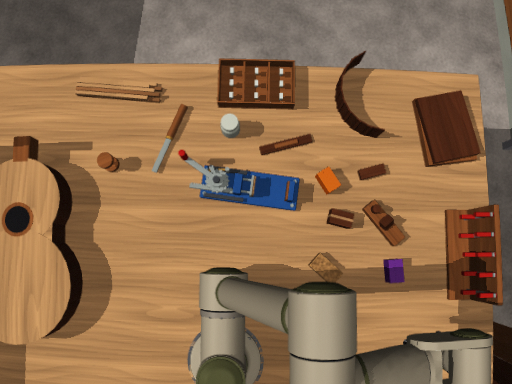

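View pics/scene0.png

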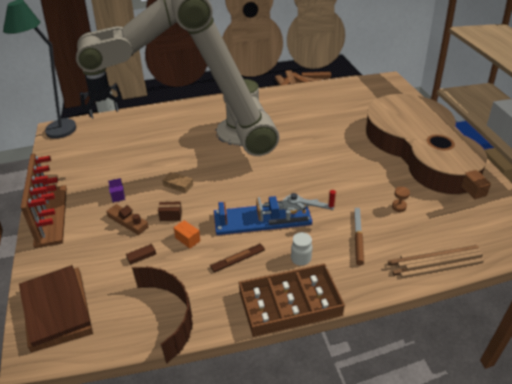

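The top view shows four things that could be the block:
- Dark with a pale strip, at top (341,217) / scene (171,211). This fits the description.
- Plain flat dark offcut at (373,171).
- Orange look-alike at (329,179).
- Purple look-alike at (394,270).

The vise is at (250,188), with the fence to the right at about (290,190) and the lever grip at about (183,154).

```bash
cat > h.py <<'E'
from rig import env, optics
import cv2, numpy as np
def cast(n,px,z,c=None):
    c=c or optics.calibration(n); f=192/np.tan(np.radians(c['fov_y'])/2)
    K=np.array([[f,0,c['cx']],[0,f,c['cy']],[0,0,1]])
    u=cv2.undistortPoints(np.array(px,float).reshape(-1,1,2),K,c['D']).reshape(-1,2)
    d=np.c_[u,np.ones(len(u))]@c['T'][:3,:3].T; o=c['T'][:3,3]
    return o+d*((z-o[2])/d[:,2])[:,None]
def proj(n,P,c=None):
    c=c or optics.calibration(n); f=192/np.tan(np.radians(c['fov_y'])/2)
    K=np.array([[f,0,c['cx']],[0,f,c['cy']],[0,0,1]])
    Ti=np.linalg.inv(c['T']); r,_=cv2.Rodrigues(Ti[:3,:3])
    return cv2.projectPoints(np.array(P,float).reshape(-1,1,3),r,Ti[:3,3],K,c['D'])[0].reshape(-1,2)
E
python3 - <<'E'
import cv2
im=cv2.imread('pics/top0.png')[140:240,170:390]
cv2.imwrite('pics/crop1.png',cv2.resize(im,None,fx=3.6,fy=3.6,interpolation=cv2.INTER_CUBIC))
from h import *
im=cv2.imread('pics/top0.png');hsv=cv2.cvtColor(im,cv2.COLOR_BGR2HSV)
m=cv2.inRange(hsv,(105,150,40),(122,255,255));m[:,330:]=0
n,l,s,c=cv2.connectedComponentsWithStats(m)
for i in range(1,n):
    if s[i,4]>20: print('blue',s[i],c[i])
m2=cv2.inRange(hsv,(0,170,80),(6,255,255))|cv2.inRange(hsv,(174,170,80),(180,255,255))
m2[:,:150]=0;m2[:,220:]=0
ys,xs=m2.nonzero();print('red',xs.min(),xs.max(),ys.min(),ys.max(),xs.mean(),ys.mean())
E
```

```text
blue [ 200  172   99   38 1861] [262.61418592 189.90811392]
red 178 185 150 159 181.6 153.15
```

View pics/crop1.png

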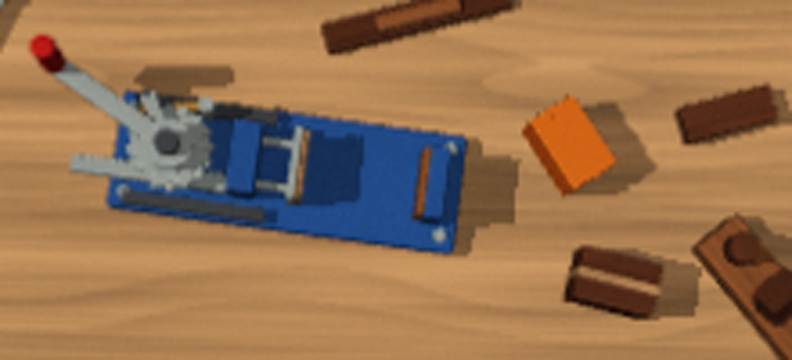

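The enlarged crop confirms it: the dark block with the pale strip is at crop (613,283), which is top (340,218). Bed corners in the crop are (467,137), (452,253), (108,206) and (125,92).

```bash
python3 - <<'E'
from h import *
C=lambda p:np.array(p,float)/3.6+np.array([170,140])-0.36
P=cast('top',C([(467,137),(452,253),(108,206),(125,92)]),.02); print(P.round(4))
a=P[[0,1]].mean(0);b=P[[2,3]].mean(0);print('len',np.linalg.norm(a-b),np.linalg.norm(P[0]-P[1]),np.linalg.norm(P[2]-P[3]))
v=(b-a)[:2];v/=np.linalg.norm(v);vx=np.array([v[1],-v[0]])
o=(a+b)[:2]/2-v*.02;print('vise',o,'y ang',np.degrees(np.arctan2(v[1],v[0])), 'x',vx)
piv=o+v*.125;print('pivot',piv,cast('top',C([(167,142)]),.1))
th=np.arctan2(vx[1],vx[0])+1.078;print('grip pred',piv+.125*np.array([np.cos(th),np.sin(th)]),cast('top',C([(41,45)]),.143))
for q in [(415,182),(430,182),(298,163),(305,163)]:
  w=cast('top',C([q]),.072)[0,:2]-o;print(q,w@vx,w@v)
s=cast('top',C([(580,271),(661,290)]),.05);print('strip',s,np.linalg.norm(s[1]-s[0]),s.mean(0))
im=cv2.imread('pics/top0.png')
hsv=cv2.cvtColor(im,cv2.COLOR_BGR2HSV);print(hsv[200:232:3,320:364:4,2])
E
```

```text
[[ 0.592  -0.2295  0.02  ]
 [ 0.4847 -0.2163  0.02  ]
 [ 0.5211  0.0976  0.02  ]
 [ 0.6274  0.0862  0.02  ]]
len 0.31682205133732383 0.10811189625565452 0.10693956058267512
vise [ 0.55403949 -0.08535569] y ang 83.4884362386524 x [ 0.99354899 -0.11340374]
pivot [0.56821496 0.03883793] [[0.56730581 0.03816918 0.1       ]]
grip pred [0.63945866 0.14154789] [[0.64028708 0.14309382 0.143     ]]
(415, 182) -0.002194840660362532 -0.09317653786593444
(430, 182) -0.00042111407560957437 -0.10623560323966007
(298, 163) 0.0007106738472514257 0.010717831446947943
(305, 163) 0.0015369452359020102 0.004632019907246858
strip [[ 0.46782415 -0.32725227  0.05      ]
 [ 0.45217932 -0.40002523  0.05      ]] 0.07443563908331415 [ 0.46000173 -0.36363875  0.05      ]
[[171 170 170 170 171 171 172 174 175 176 179]
 [162 161 161 155 157 157 158 157 157 158 156]
 [174 175 173 175 173 174 176 176 177 178 178]
 [180 177 174  76 103 118 129 172 169 168 166]
 [191 189 176  82  81  80  80  85 120 135 187]
 [198 196 103 163 145  77  77  80  81 130 132]
 [188 188  44  78  95 152 168 145  79 124 125]
 [185 184  45  80  80  79  80  97 162 117 115]
 [187 183 167  53  40  84  81  82  92 104 105]
 [163 163 164 161 162 145  29  49 113 115 117]
 [184 182 181 180 180 182 180 184 187 187 189]]
```

Measured positions agree with the given sizes:
- Vise origin is (0.554,-0.085), y axis at 83.5°.
- Fence face is at vise y ≈ -0.093.
- Block is at (0.460,-0.364), axis at 77.9°.
- Grip is at (0.640,0.142).

Next I move above the block.

```bash
python3 -m jog '[{"linear":[0.83,-0.21,0]},{"linear":[0.83,-0.21,0]},{"linear":[0.83,-0.21,0]},{"linear":[0.83,-0.21,0]},{"linear":[0.83,-0.21,0]},{"linear":[0.83,-0.21,0]},{"linear":[0.83,-0.21,0]},{"linear":[0.83,-0.21,0]},{"linear":[0.83,-0.21,0]},{"linear":[0.83,-0.21,0]},{"linear":[0.83,-0.21,0]}]' 1 40
python3 -m jog '[{"linear":[0,0,0],"roll":-1},{"linear":[0,0,0],"roll":-1},{"linear":[0,0,0],"roll":-1},{"linear":[0,0,0],"roll":-1},{"linear":[0,0,0],"roll":-1},{"linear":[0,0,0],"roll":-1},{"linear":[0,0,0],"roll":-1},{"linear":[0,0,0],"roll":-1},{"linear":[0,0,0],"roll":-1},{"linear":[0,0,0],"roll":-1},{"linear":[0,0,0],"roll":-1},{"linear":[0,0,0],"roll":-1}]'
python3 -m jog '[{"linear":[0,0,0],"roll":-1},{"linear":[0,0,0],"roll":0},{"linear":[0,0,0],"roll":0}]'
cat >> h.py <<'E'
def state():
    s=env.observe(); R=s['tool_rot']; print('t',round(s['time_s'],2),'p',np.round(s['position'],4),'yaw',round(np.degrees(np.arctan2(R[1,0],R[0,0])),2),'F',np.round(s['ft_force'],1),'w',round(s['grip_width'],4)); return s
def go(target,yaw=None):
    s=state();R=s['tool_rot'];d=np.array(target)-s['position'];print('linear units',(R.T@d/.04).round(2))
    if yaw is not None: print('roll units',round((np.degrees(np.arctan2(R[1,0],R[0,0]))-yaw)/5,2))
E
python3 - <<'E'
from h import *
c=optics.calibration('wrist')
im=optics.get_image('wrist');cv2.imwrite('pics/w1.png',im[...,::-1])
go([.460,-.3636,.209],77.9)
print(proj('wrist',[[.46,-.3636,.05]],c))
E
```

```text
time_s: 1.1
position: [0.1247, -0.5355, 0.2093]
tool_rot: [[0.286, 0.958, -0.0], [0.958, -0.286, 0.001], [0.001, -0.0, -1.0]]
ft_force: [0.5, 0.3, -0.1]
grip_width: 0.0856
gripper_force: 0.0
time_s: 1.35
position: [0.1247, -0.5355, 0.2094]
tool_rot: [[0.209, 0.978, 0.0], [0.978, -0.209, 0.001], [0.001, -0.0, -1.0]]
ft_force: [-0.5, -0.3, 0.5]
grip_width: 0.085
gripper_force: 0.0
t 1.4 p [ 0.1247 -0.5355  0.2094] yaw 77.95 F [0.3 0.3 0.6] w 0.0855
linear units [5.95 7.3  0.01]
roll units 0.01
[[554.07801006 -77.42648656]]invalid input
```

View pics/w1.png

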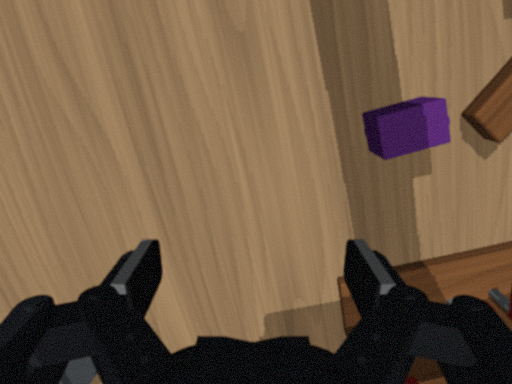

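The wrist view shows only the purple look-alike at (407,127). The first call was refused because every row needs "roll". The tool has turned but has not shifted yet.

```bash
python3 -m jog '[{"linear":[0.54,0.66,0],"roll":0},{"linear":[0.54,0.66,0],"roll":0},{"linear":[0.54,0.66,0],"roll":0},{"linear":[0.54,0.66,0],"roll":0},{"linear":[0.54,0.66,0],"roll":0},{"linear":[0.54,0.66,0],"roll":0},{"linear":[0.54,0.66,0],"roll":0},{"linear":[0.54,0.66,0],"roll":0},{"linear":[0.54,0.66,0],"roll":0},{"linear":[0.54,0.66,0],"roll":0},{"linear":[0.54,0.66,0],"roll":0},{"linear":[0,0,0],"roll":0}]' 1 40
python3 -m jog '[{"linear":[0,0,0],"roll":0},{"linear":[0,0,0],"roll":0}]'
python3 - <<'E'
from h import *
c=optics.calibration('wrist')
im=optics.get_image('wrist');cv2.imwrite('pics/w2.png',im[...,::-1])
go([.460,-.3636,.209],77.9)
print(proj('wrist',[[.46,-.3636,.05]],c))
E
```

```text
time_s: 2.4
position: [0.4619, -0.36, 0.2093]
tool_rot: [[0.204, 0.979, 0.001], [0.979, -0.204, 0.001], [0.001, 0.001, -1.0]]
ft_force: [-1.7, 0.4, -0.8]
grip_width: 0.0852
gripper_force: 0.0
time_s: 2.57
position: [0.4576, -0.3631, 0.2094]
tool_rot: [[0.207, 0.978, -0.0], [0.978, -0.207, 0.0], [0.0, -0.0, -1.0]]
ft_force: [-0.4, -0.8, 0.4]
grip_width: 0.0855
gripper_force: 0.0
t 2.62 p [ 0.4572 -0.3634  0.2095] yaw 78.01 F [-1.  -0.4  1.4] w 0.0853
linear units [0.01 0.07 0.01]
roll units 0.02
[[254.62998639 158.84819512]]
```

View pics/w2.png

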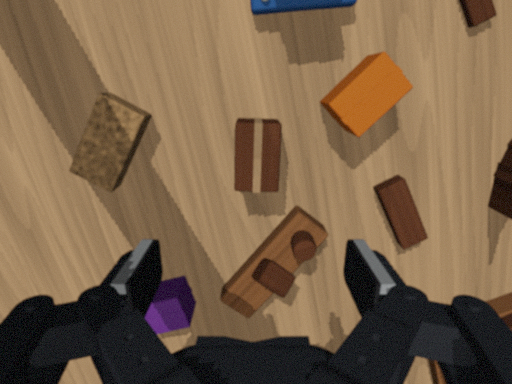

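The wrist view shows the block centred at (257,155), with its strip running from (257,119) to (256,191). Its sides are clear of the plane at (300,210) and the orange look-alike.

```bash
python3 - <<'E'
from h import *
c=optics.calibration('wrist')
p=cast('wrist',[(257,119),(256.5,191),(257,155),(235,155),(281,155)],.05,c);print(p.round(4));d=p[0]-p[1];print(np.linalg.norm(d),np.linalg.norm(p[3]-p[4]),np.degrees(np.arctan2(d[1],d[0])))
m=(p[0]+p[1])/2;m=(m+[.460,-.3636,0.05])/2;print(m)
go([m[0],m[1],.012],77.9)
E
```

```text
[[ 0.4704 -0.3241  0.05  ]
 [ 0.4543 -0.3992  0.05  ]
 [ 0.4629 -0.3605  0.05  ]
 [ 0.4405 -0.3557  0.05  ]
 [ 0.4874 -0.3656  0.05  ]]
0.07676889382515141 0.04795522679189903 77.90094177288475
[ 0.46119452 -0.36262653  0.05      ]
t 2.62 p [ 0.4572 -0.3634  0.2095] yaw 78.01 F [-1.  -0.4  1.4] w 0.0853
linear units [0.04 0.1  4.94]
roll units 0.02
```

```bash
python3 -m jog '[{"linear":[0.04,0.1,0.8],"roll":0},{"linear":[0,0,0.8],"roll":0},{"linear":[0,0,0.8],"roll":0},{"linear":[0,0,0.8],"roll":0},{"linear":[0,0,0.7],"roll":0},{"linear":[0,0,0.6],"roll":0},{"linear":[0,0,0.4],"roll":0},{"linear":[0,0,0],"roll":0},{"linear":[0,0,0],"roll":0}]' 1 40
python3 -m jog '[{"linear":[0,0,0],"roll":0},{"linear":[0,0,0],"roll":0},{"linear":[0,0,0],"roll":0},{"linear":[0,0,0],"roll":0},{"linear":[0,0,0],"roll":0},{"linear":[0,0,0],"roll":0}]' -1 40
python3 -m jog '[{"linear":[0,0,0],"roll":0},{"linear":[0,0,0],"roll":0},{"linear":[0,0,0],"roll":0},{"linear":[0,0,0],"roll":0},{"linear":[0,0,0],"roll":0},{"linear":[0,0,0],"roll":0}]'
```

```text
time_s: 3.37
position: [0.4613, -0.3629, 0.0137]
tool_rot: [[0.208, 0.978, -0.001], [0.978, -0.208, 0.001], [0.0, -0.001, -1.0]]
ft_force: [-0.4, 0.3, 0.5]
grip_width: 0.085
gripper_force: 0.0
time_s: 3.87
position: [0.4625, -0.3628, 0.0151]
tool_rot: [[0.206, 0.979, 0.001], [0.979, -0.206, -0.002], [-0.002, 0.002, -1.0]]
ft_force: [-1.5, -0.3, 4.9]
grip_width: 0.0474
gripper_force: 41.2
time_s: 4.37
position: [0.4625, -0.3628, 0.0151]
tool_rot: [[0.206, 0.979, 0.002], [0.979, -0.206, -0.002], [-0.002, 0.002, -1.0]]
ft_force: [-1.7, -0.3, 6.2]
grip_width: 0.0466
gripper_force: 41.2
```

```bash
python3 -m jog '[{"linear":[0,0,-0.5],"roll":0},{"linear":[0,0,-0.8],"roll":0},{"linear":[0,0,-0.8],"roll":0},{"linear":[0,0,-0.8],"roll":0},{"linear":[0.5,0.07,0],"roll":0},{"linear":[0.8,0.12,0],"roll":0},{"linear":[0.8,0.12,0],"roll":0},{"linear":[0.8,0.12,0],"roll":0},{"linear":[0.8,0.12,0],"roll":0},{"linear":[0.8,0.12,0],"roll":0},{"linear":[0.8,0.12,0],"roll":0},{"linear":[0.6,0.12,0],"roll":0}]'
python3 -m jog '[{"linear":[0.24,0.13,0],"roll":-0.6},{"linear":[0,0,0],"roll":-0.5},{"linear":[0,0,0],"roll":0},{"linear":[0,0,0],"roll":0}]'
python3 - <<'E'
from h import *
c=optics.calibration('wrist')
im=optics.get_image('wrist');cv2.imwrite('pics/w3.png',im[...,::-1])
go([.549,-.130,.036],83.5)
E
```

```text
time_s: 5.37
position: [0.5467, -0.1363, 0.1302]
tool_rot: [[0.205, 0.979, 0.0], [0.979, -0.205, 0.0], [0.0, 0.0, -1.0]]
ft_force: [0.4, -0.3, -1.2]
grip_width: 0.0468
gripper_force: 42.0
time_s: 5.7
position: [0.5533, -0.1304, 0.1299]
tool_rot: [[0.112, 0.994, 0.0], [0.994, -0.112, -0.0], [-0.0, 0.0, -1.0]]
ft_force: [-0.8, 0.0, -1.7]
grip_width: 0.0467
gripper_force: 42.0
t 5.75 p [ 0.5532 -0.1307  0.1298] yaw 83.51 F [-0.5  0.3 -1. ] w 0.0468
linear units [ 0.01 -0.11  2.35]
roll units 0.0
```

View pics/w3.png

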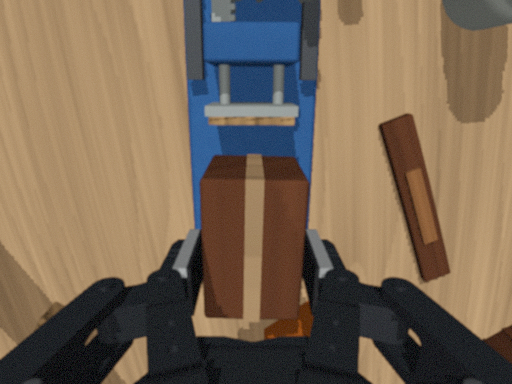

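The block is held square above the bed. The jaw's cork face is at (208..296,124) and the bed edges are at (192,150) and (313,150). I check the vise frame against these.

```bash
python3 - <<'E'
from h import *
c=optics.calibration('wrist')
o=np.array([.55404,-.08536]);a=np.radians(83.49);v=np.array([np.cos(a),np.sin(a)]);vx=np.array([v[1],-v[0]])
def V(px,z,t):
  w=cast('wrist',px,z,c)[:,:2]-o;print(t,np.c_[w@vx,w@v].round(4).tolist())
V([(208,119),(296,119),(208,125),(296,125)],.073,'jaw')
V([(192,150),(313,150),(189,100)],.02,'bed edges')
s=env.observe();zt=s['position'][2]-.0151+.05
V([(216,156),(297,156),(203,178),(307,182),(205,316),(299,318)],zt,'block')
w=s['position'][:2]-o;print('tcp',w@vx,w@v)
E
```

```text
jaw [[-0.0263, 0.0069], [0.0344, 0.007], [-0.0264, 0.0028], [0.0346, 0.0028]]
bed edges [[-0.0487, -0.0257], [0.0578, -0.0256], [-0.0491, 0.0172]]
block [[-0.0109, 0.0013], [0.0229, 0.0013], [-0.0168, -0.0083], [0.0277, -0.01], [-0.0194, -0.0804], [0.0278, -0.0816]]
tcp 0.004352483030682291 -0.04514965842768829
```

Relative to the wrist view, the block is centred in x and y, so I lower it straight down.

```bash
python3 -m jog '[{"linear":[0,0,0.4],"roll":0},{"linear":[0,0,0.5],"roll":0},{"linear":[0,0,0.5],"roll":0},{"linear":[0,0,0.4],"roll":0},{"linear":[0,0,0.3],"roll":0},{"linear":[0,0,0.15],"roll":0},{"linear":[0,0,0.04],"roll":0},{"linear":[0,0,0],"roll":0},{"linear":[0,0,0],"roll":0}]'
python3 -m jog '[{"linear":[0,0,0.04],"roll":0},{"linear":[0,0,0],"roll":0},{"linear":[0,0,0],"roll":0}]'
```

```text
time_s: 6.5
position: [0.5538, -0.1308, 0.0388]
tool_rot: [[0.112, 0.994, 0.001], [0.994, -0.112, -0.001], [-0.0, 0.001, -1.0]]
ft_force: [-0.3, -0.8, -0.8]
grip_width: 0.047
gripper_force: 42.0
time_s: 6.75
position: [0.5536, -0.1305, 0.0368]
tool_rot: [[0.111, 0.994, 0.001], [0.994, -0.111, -0.0], [-0.0, 0.001, -1.0]]
ft_force: [-0.5, 0.6, -1.0]
grip_width: 0.0468
gripper_force: 42.0
```

```bash
python3 -m jog '[{"linear":[0,0,0.04],"roll":0},{"linear":[0,0,0],"roll":0},{"linear":[0,0,0],"roll":0}]'
python3 -m jog '[{"linear":[0,0,0],"roll":0},{"linear":[0,0,0],"roll":0},{"linear":[0,0,0],"roll":0},{"linear":[0,0,0],"roll":0},{"linear":[0,0,0],"roll":0}]' 0.6
python3 -m jog '[{"linear":[0,0,-0.4],"roll":0},{"linear":[0,0,-0.7],"roll":0},{"linear":[0,0,-0.8],"roll":0},{"linear":[0,0,-0.8],"roll":0},{"linear":[0,0,-0.8],"roll":0},{"linear":[0,0,0],"roll":0},{"linear":[0,0,0],"roll":0}]'
python3 - <<'E'
from h import *
im=optics.get_image('wrist');cv2.imwrite('pics/w4.png',im[...,::-1])
go([.640,.142,.18],55.3)
E
```

```text
time_s: 7.0
position: [0.5536, -0.1305, 0.0351]
tool_rot: [[0.111, 0.994, 0.001], [0.994, -0.111, -0.0], [-0.0, 0.001, -1.0]]
ft_force: [0.3, 0.1, 1.4]
grip_width: 0.0467
gripper_force: 42.3
time_s: 7.42
position: [0.5534, -0.1305, 0.0348]
tool_rot: [[0.111, 0.994, -0.0], [0.994, -0.111, 0.0], [0.0, -0.0, -1.0]]
ft_force: [-0.9, -0.3, -0.4]
grip_width: 0.0687
gripper_force: 0.0
time_s: 8.0
position: [0.5539, -0.1307, 0.1763]
tool_rot: [[0.111, 0.994, 0.003], [0.994, -0.111, -0.001], [-0.001, 0.003, -1.0]]
ft_force: [-1.2, 0.8, -2.5]
grip_width: 0.0683
gripper_force: 0.0
t 8.05 p [ 0.5532 -0.1304  0.1746] yaw 83.61 F [-0.3  0.3 -1. ] w 0.0687
linear units [ 7.01  1.4  -0.13]
roll units 5.66
```

View pics/w4.png

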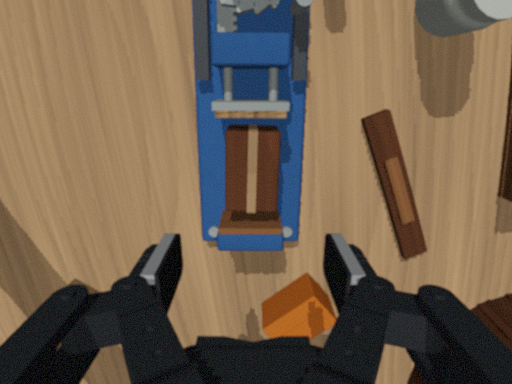

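The block is released and stands between the fence (250,220) and the jaw (250,112), square and centred. Next I move to the lever grip.

```bash
python3 -m jog '[{"linear":[0.4,0.1,-0.2],"roll":0},{"linear":[0.78,0.15,0],"roll":0},{"linear":[0.78,0.15,0],"roll":0},{"linear":[0.78,0.15,0],"roll":0},{"linear":[0.78,0.15,0],"roll":0},{"linear":[0.78,0.15,0],"roll":0},{"linear":[0.78,0.15,0],"roll":0},{"linear":[0.78,0.15,0],"roll":0},{"linear":[0.7,0.15,0],"roll":0},{"linear":[0.45,0.1,0],"roll":0}]'
python3 -m jog '[{"linear":[0,0,0],"roll":0.9},{"linear":[0,0,0],"roll":0.9},{"linear":[0,0,0],"roll":1},{"linear":[0,0,0],"roll":1},{"linear":[0,0,0],"roll":1},{"linear":[0,0,0],"roll":0.85},{"linear":[0,0,0],"roll":0},{"linear":[0,0,0],"roll":0},{"linear":[0,0,0],"roll":0}]' 0.2
python3 - <<'E'
from h import *
c=optics.calibration('wrist')
im=optics.get_image('wrist');cv2.imwrite('pics/w5.png',im[...,::-1])
go([.640,.142,.095],55.3)
hsv=cv2.cvtColor(im,cv2.COLOR_RGB2HSV);m=cv2.inRange(hsv,(0,150,60),(7,255,255))|cv2.inRange(hsv,(173,150,60),(180,255,255))
n,l,st,ce=cv2.connectedComponentsWithStats(m)
for i in range(1,n):
  if st[i,4]>60: print(st[i],ce[i],'top',cast('wrist',[ce[i]],.143,c).round(4))
print(proj('wrist',[[.64,.142,.143],[.64,.142,.081],[.64,.142,.18]],c))
E
```

```text
time_s: 8.88
position: [0.6399, 0.1447, 0.1804]
tool_rot: [[0.11, 0.994, -0.004], [0.994, -0.11, 0.0], [-0.0, -0.004, -1.0]]
ft_force: [-0.2, -0.4, -0.4]
grip_width: 0.0683
gripper_force: 0.0
time_s: 9.63
position: [0.64, 0.1419, 0.1818]
tool_rot: [[0.567, 0.824, -0.002], [0.824, -0.567, -0.0], [-0.001, -0.001, -1.0]]
ft_force: [0.1, -0.2, -0.6]
grip_width: 0.051
gripper_force: 0.0
t 9.68 p [0.6401 0.1419 0.1821] yaw 55.46 F [ 0.1 -0.3 -0.2] w 0.0513
linear units [ 0.   -0.    2.18]
roll units 0.03
[ 240  164   31   47 1119] [254.76764969 188.26899017] top [[0.6462 0.1472 0.143 ]]
[[251.51510424 199.07234693]
 [251.74371482 174.14774404]
 [251.30845079 221.66879564]]
```

View pics/w5.png

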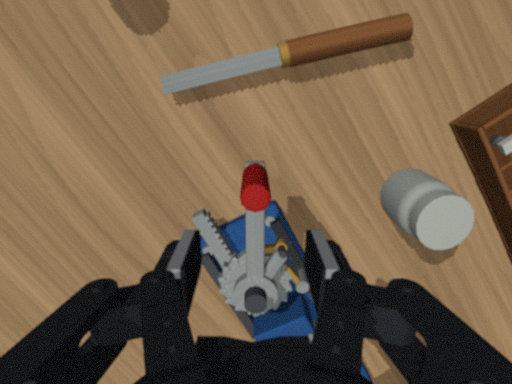

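The grip's top is at (256,196), about 3 mm to tool +y of the prediction, with its foot at (255,168). I shift by 2–3 mm, lower to straddle the grip, and close loosely.

```bash
python3 -m jog '[{"linear":[0.05,0.06,0.3],"roll":0},{"linear":[0,0,0.6],"roll":0},{"linear":[0,0,0.6],"roll":0},{"linear":[0,0,0.4],"roll":0},{"linear":[0,0,0.15],"roll":0},{"linear":[0,0,0],"roll":0},{"linear":[0,0,0],"roll":0}]'
python3 -m jog '[{"linear":[0,0,0],"roll":0},{"linear":[0,0,0],"roll":0},{"linear":[0,0,0],"roll":0},{"linear":[0,0,0],"roll":0},{"linear":[0,0,0],"roll":0}]' -0.36 60
```

```text
time_s: 10.27
position: [0.6438, 0.1422, 0.1011]
tool_rot: [[0.568, 0.823, 0.001], [0.823, -0.568, -0.0], [0.0, 0.0, -1.0]]
ft_force: [-0.3, -0.6, 0.6]
grip_width: 0.0509
gripper_force: 0.0
time_s: 10.68
position: [0.6435, 0.1422, 0.1012]
tool_rot: [[0.568, 0.823, 0.001], [0.823, -0.568, 0.0], [0.0, 0.001, -1.0]]
ft_force: [0.3, 0.1, -0.7]
grip_width: 0.0277
gripper_force: 0.0
```

```bash
cat > ang.py <<'E'
from h import *
s=env.observe();p=s['position'][:2]-np.array([.570,.038]);a=np.arctan2(p[1],p[0]);t=np.array([-np.sin(a),np.cos(a)])
print('t',round(s['time_s'],2),'ang',round(a-np.radians(83.5-90)-1.078,3),'r',np.linalg.norm(p).round(4),'F_tan',round(s['ft_force'][:2]@t,2),'F_rad',round(s['ft_force'][:2]@p/np.linalg.norm(p),2),'w',round(s['grip_width'],4))
E
python3 ang.py
python3 -m jog '[{"linear":[0,-0.136,0],"roll":-0.5},{"linear":[0,-0.136,0],"roll":-0.5},{"linear":[0,-0.136,0],"roll":-0.5},{"linear":[0,-0.136,0],"roll":-0.5},{"linear":[0,-0.136,0],"roll":-0.5},{"linear":[0,-0.136,0],"roll":-0.5}]'; python3 ang.py
python3 -m jog '[{"linear":[0,-0.136,0],"roll":-0.5},{"linear":[0,-0.136,0],"roll":-0.5},{"linear":[0,-0.136,0],"roll":-0.5},{"linear":[0,-0.136,0],"roll":-0.5},{"linear":[0,-0.136,0],"roll":-0.5},{"linear":[0,-0.136,0],"roll":-0.5}]'; python3 ang.py
python3 -m jog '[{"linear":[0,-0.136,0],"roll":-0.5},{"linear":[0,-0.136,0],"roll":-0.5},{"linear":[0,-0.136,0],"roll":-0.5},{"linear":[0,-0.136,0],"roll":-0.5},{"linear":[0,-0.136,0],"roll":-0.5},{"linear":[0,-0.136,0],"roll":-0.5}]'; python3 ang.py
```

```text
t 10.68 ang -0.008 r 0.1275 F_tan -0.21 F_rad 0.21 w 0.0277
time_s: 11.18
position: [0.615, 0.1573, 0.101]
tool_rot: [[0.334, 0.942, 0.001], [0.942, -0.334, -0.001], [-0.0, 0.001, -1.0]]
ft_force: [1.6, -0.9, -0.7]
grip_width: 0.0274
gripper_force: 1.1
t 11.18 ang 0.246 r 0.1275 F_tan -1.84 F_rad -0.29 w 0.0274
time_s: 11.68
position: [0.5834, 0.1649, 0.1011]
tool_rot: [[0.079, 0.997, 0.001], [0.997, -0.079, -0.001], [-0.0, 0.002, -1.0]]
ft_force: [1.5, -2.2, -0.3]
grip_width: 0.0273
gripper_force: 0.9
t 11.68 ang 0.501 r 0.1276 F_tan -1.68 F_rad -2.02 w 0.0273
time_s: 12.18
position: [0.5511, 0.1641, 0.1012]
tool_rot: [[-0.182, 0.983, 0.002], [0.983, 0.182, -0.0], [-0.001, 0.002, -1.0]]
ft_force: [2.5, -0.9, -0.2]
grip_width: 0.0273
gripper_force: 1.1
t 12.18 ang 0.755 r 0.1275 F_tan -2.34 F_rad -1.24 w 0.0273
```

```bash
python3 -m jog '[{"linear":[0,-0.136,0],"roll":-0.5},{"linear":[0,-0.136,0],"roll":-0.5},{"linear":[0,-0.136,0],"roll":-0.5},{"linear":[0,-0.136,0],"roll":-0.5}]'; python3 ang.py
python3 -m jog '[{"linear":[0,-0.08,0],"roll":-0.3},{"linear":[0,0,0],"roll":0},{"linear":[0,0,0],"roll":0}]'; python3 ang.py
```

```text
time_s: 12.52
position: [0.53, 0.1588, 0.1012]
tool_rot: [[-0.35, 0.937, 0.002], [0.937, 0.35, -0.0], [-0.001, 0.002, -1.0]]
ft_force: [2.6, -1.2, -0.2]
grip_width: 0.0274
gripper_force: 1.1
t 12.52 ang 0.926 r 0.1273 F_tan -2.08 F_rad -1.96 w 0.0274
time_s: 12.77
position: [0.5265, 0.1579, 0.101]
tool_rot: [[-0.371, 0.928, 0.0], [0.928, 0.371, 0.0], [-0.0, 0.0, -1.0]]
ft_force: [-0.1, -0.1, -0.9]
grip_width: 0.0273
gripper_force: 0.0
t 12.77 ang 0.954 r 0.1275 F_tan 0.1 F_rad -0.1 w 0.0273
```

```bash
python3 -m jog '[{"linear":[0,-0.1,0],"roll":-0.3},{"linear":[0,0,0],"roll":0},{"linear":[0,0,0],"roll":0.9}]'; python3 ang.py
python3 -m jog '[{"linear":[0,0.136,0],"roll":0.5},{"linear":[0,0.136,0],"roll":0.5},{"linear":[0,0.136,0],"roll":0.5},{"linear":[0,0.136,0],"roll":0.5},{"linear":[0,0.136,0],"roll":0.5},{"linear":[0,0.136,0],"roll":0.5},{"linear":[0,0.136,0],"roll":0.5},{"linear":[0,0.136,0],"roll":0.5},{"linear":[0,0.136,0],"roll":0.5},{"linear":[0,0.136,0],"roll":0.5},{"linear":[0,0.136,0],"roll":0.5},{"linear":[0,0.136,0],"roll":0.5}]'; python3 ang.py
python3 -m jog '[{"linear":[0,0.136,0],"roll":0.5},{"linear":[0,0.136,0],"roll":0.5},{"linear":[0,0.136,0],"roll":0.5},{"linear":[0,0.136,0],"roll":0.5},{"linear":[0,0.136,0],"roll":0.5},{"linear":[0,0.136,0],"roll":0.5},{"linear":[0,0.136,0],"roll":0.5},{"linear":[0,0.136,0],"roll":0.5},{"linear":[0,0.136,0],"roll":0.5},{"linear":[0,0.136,0],"roll":0.5},{"linear":[0,0,0],"roll":0}]'; python3 ang.py
python3 - <<'E'
from h import *
im=optics.get_image('top');cv2.imwrite('pics/t2.png',cv2.resize(im[140:240,170:330,::-1],None,fx=5,fy=5,interpolation=cv2.INTER_CUBIC))
E
```

```text
time_s: 13.02
position: [0.523, 0.1566, 0.101]
tool_rot: [[-0.322, 0.947, 0.0], [0.947, 0.322, 0.0], [0.0, 0.0, -1.0]]
ft_force: [1.6, 2.5, 0.1]
grip_width: 0.0275
gripper_force: 0.7
t 13.02 ang 0.983 r 0.1276 F_tan -2.37 F_rad 1.76 w 0.0275
time_s: 14.02
position: [0.587, 0.1626, 0.1006]
tool_rot: [[0.196, 0.981, -0.001], [0.981, -0.196, 0.0], [0.0, -0.002, -1.0]]
ft_force: [-1.8, 0.8, 0.5]
grip_width: 0.0276
gripper_force: 0.7
t 14.02 ang 0.471 r 0.1257 F_tan 1.9 F_rad 0.59 w 0.0276
time_s: 14.93
position: [0.6375, 0.1413, 0.1005]
tool_rot: [[0.592, 0.806, -0.0], [0.806, -0.592, -0.0], [-0.0, -0.0, -1.0]]
ft_force: [0.1, -0.5, 0.4]
grip_width: 0.0274
gripper_force: 0.0
t 14.93 ang 0.028 r 0.1234 F_tan -0.35 F_rad -0.32 w 0.0274
```

View pics/t2.png

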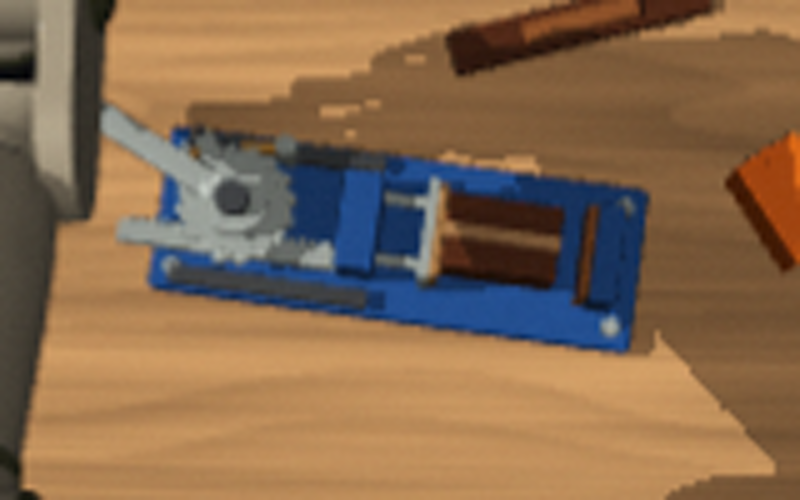

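After two notches the jaw has moved to about (440,230) in the crop and just reaches the block. The block is straight, and roughly 11 mm (562→580) remains to the fence. That means about two more notches before squeezing. Second swing next.

```bash
python3 -m jog '[{"linear":[0.05,-0.08,0],"roll":-0.5},{"linear":[0,-0.136,0],"roll":-0.5},{"linear":[0,-0.136,0],"roll":-0.5},{"linear":[0,-0.136,0],"roll":-0.5},{"linear":[0,-0.136,0],"roll":-0.5},{"linear":[0,-0.136,0],"roll":-0.5},{"linear":[0,-0.136,0],"roll":-0.5}]'; python3 ang.py
python3 -m jog '[{"linear":[0,-0.136,0],"roll":-0.5},{"linear":[0,-0.136,0],"roll":-0.5},{"linear":[0,-0.136,0],"roll":-0.5},{"linear":[0,-0.136,0],"roll":-0.5},{"linear":[0,-0.136,0],"roll":-0.5},{"linear":[0,-0.136,0],"roll":-0.5}]'; python3 ang.py
python3 -m jog '[{"linear":[0,-0.136,0],"roll":-0.5},{"linear":[0,-0.136,0],"roll":-0.5},{"linear":[0,-0.136,0],"roll":-0.5},{"linear":[0,-0.136,0],"roll":-0.5},{"linear":[0,-0.136,0],"roll":-0.5}]'; python3 ang.py
python3 -m jog '[{"linear":[0,-0.136,0],"roll":-0.5},{"linear":[0,-0.136,0],"roll":-0.5},{"linear":[0,-0.136,0],"roll":-0.5}]'; python3 ang.py
```

```text
time_s: 15.57
position: [0.6066, 0.1598, 0.1009]
tool_rot: [[0.317, 0.948, 0.001], [0.948, -0.317, -0.001], [-0.001, 0.001, -1.0]]
ft_force: [1.1, -2.7, -0.3]
grip_width: 0.0274
gripper_force: 1.2
t 15.57 ang 0.315 r 0.1272 F_tan -1.85 F_rad -2.23 w 0.0274
time_s: 16.07
position: [0.5749, 0.1669, 0.101]
tool_rot: [[0.06, 0.998, 0.001], [0.998, -0.06, -0.001], [-0.001, 0.001, -1.0]]
ft_force: [3.0, -1.7, -0.5]
grip_width: 0.0271
gripper_force: 1.1
t 16.07 ang 0.568 r 0.129 F_tan -3.02 F_rad -1.59 w 0.0271
time_s: 16.48
position: [0.5479, 0.1663, 0.1011]
tool_rot: [[-0.157, 0.988, 0.002], [0.988, 0.157, -0.001], [-0.001, 0.001, -1.0]]
ft_force: [2.6, -0.9, 0.3]
grip_width: 0.0273
gripper_force: 1.1
t 16.48 ang 0.777 r 0.1302 F_tan -2.45 F_rad -1.35 w 0.0273
time_s: 16.73
position: [0.5319, 0.1631, 0.1011]
tool_rot: [[-0.285, 0.959, 0.002], [0.959, 0.285, -0.0], [-0.001, 0.001, -1.0]]
ft_force: [2.3, -0.7, -0.3]
grip_width: 0.0272
gripper_force: 1.0
t 16.73 ang 0.902 r 0.1308 F_tan -2.03 F_rad -1.39 w 0.0272
```

```bash
python3 -m jog '[{"linear":[-0.04,-0.13,0],"roll":-0.5},{"linear":[-0.04,-0.11,0],"roll":-0.5},{"linear":[0,0,0],"roll":0}]'; python3 ang.py
python3 -m jog '[{"linear":[0,0,0],"roll":0.4},{"linear":[0,0.136,0],"roll":0.5},{"linear":[0,0.136,0],"roll":0.5},{"linear":[0,0.136,0],"roll":0.5},{"linear":[0,0.136,0],"roll":0.5},{"linear":[0,0.136,0],"roll":0.5},{"linear":[0,0.136,0],"roll":0.5},{"linear":[0,0.136,0],"roll":0.5},{"linear":[0,0.136,0],"roll":0.5},{"linear":[0,0.136,0],"roll":0.5},{"linear":[0,0.136,0],"roll":0.5},{"linear":[0,0.136,0],"roll":0.5}]'; python3 ang.py
python3 -m jog '[{"linear":[0,0.136,0],"roll":0.5},{"linear":[0,0.136,0],"roll":0.5},{"linear":[0,0.136,0],"roll":0.5},{"linear":[0,0.136,0],"roll":0.5},{"linear":[0,0.136,0],"roll":0.5},{"linear":[0,0.136,0],"roll":0.5},{"linear":[0,0.136,0],"roll":0.5},{"linear":[0,0.136,0],"roll":0.5},{"linear":[0,0.136,0],"roll":0.5},{"linear":[0,0.136,0],"roll":0.5},{"linear":[0,0.1,0],"roll":0},{"linear":[0,0,0],"roll":0}]'; python3 ang.py
```

```text
time_s: 16.98
position: [0.523, 0.1573, 0.1011]
tool_rot: [[-0.366, 0.93, 0.0], [0.93, 0.366, 0.0], [0.0, 0.0, -1.0]]
ft_force: [-0.3, 0.4, 0.2]
grip_width: 0.0273
gripper_force: 0.1
t 16.98 ang 0.981 r 0.1282 F_tan 0.12 F_rad 0.44 w 0.0273
time_s: 17.98
position: [0.5822, 0.1648, 0.1006]
tool_rot: [[0.144, 0.99, -0.001], [0.99, -0.144, 0.0], [-0.0, -0.001, -1.0]]
ft_force: [-0.9, 1.4, 0.1]
grip_width: 0.027
gripper_force: 0.7
t 17.98 ang 0.51 r 0.1273 F_tan 1.04 F_rad 1.35 w 0.027
time_s: 18.98
position: [0.637, 0.144, 0.1006]
tool_rot: [[0.546, 0.838, -0.0], [0.838, -0.546, -0.0], [-0.0, -0.0, -1.0]]
ft_force: [-0.6, 0.4, 0.6]
grip_width: 0.0273
gripper_force: 0.0
t 18.98 ang 0.042 r 0.1254 F_tan 0.67 F_rad 0.02 w 0.0273
```

Four notches are made and the jaw still runs free. Third swing, watching the pull.

```bash
python3 -m jog '[{"linear":[0.02,-0.136,0],"roll":-0.5},{"linear":[0,-0.136,0],"roll":-0.5},{"linear":[0,-0.136,0],"roll":-0.5},{"linear":[0,-0.136,0],"roll":-0.5},{"linear":[0,-0.136,0],"roll":-0.5},{"linear":[0,-0.136,0],"roll":-0.5}]'; python3 ang.py
python3 -m jog '[{"linear":[0,-0.136,0],"roll":-0.5},{"linear":[0,-0.136,0],"roll":-0.5},{"linear":[0,-0.136,0],"roll":-0.5}]'; python3 ang.py
python3 -m jog '[{"linear":[0,-0.136,0],"roll":-0.5},{"linear":[0,-0.136,0],"roll":-0.5}]'; python3 ang.py
python3 -m jog '[{"linear":[0,-0.136,0],"roll":-0.5},{"linear":[0,-0.136,0],"roll":-0.5}]'; python3 ang.py
```

```text
time_s: 19.48
position: [0.608, 0.1592, 0.1009]
tool_rot: [[0.308, 0.951, 0.001], [0.951, -0.308, -0.001], [-0.001, 0.001, -1.0]]
ft_force: [1.6, -2.3, -0.9]
grip_width: 0.0275
gripper_force: 1.2
t 19.48 ang 0.302 r 0.1271 F_tan -2.24 F_rad -1.75 w 0.0275
time_s: 19.73
position: [0.5924, 0.1637, 0.101]
tool_rot: [[0.182, 0.983, 0.001], [0.983, -0.182, -0.001], [-0.001, 0.001, -1.0]]
ft_force: [1.8, -1.5, -0.6]
grip_width: 0.0273
gripper_force: 1.0
t 19.73 ang 0.43 r 0.1277 F_tan -2.01 F_rad -1.12 w 0.0273
time_s: 19.9
position: [0.5818, 0.1654, 0.101]
tool_rot: [[0.095, 0.995, 0.001], [0.995, -0.095, -0.001], [-0.001, 0.001, -1.0]]
ft_force: [2.3, -2.6, -0.5]
grip_width: 0.0273
gripper_force: 1.4
t 19.9 ang 0.514 r 0.1279 F_tan -2.55 F_rad -2.37 w 0.0273
time_s: 20.07
position: [0.5712, 0.1661, 0.1011]
tool_rot: [[0.008, 1.0, 0.002], [1.0, -0.008, -0.001], [-0.001, 0.002, -1.0]]
ft_force: [4.5, -2.7, -1.0]
grip_width: 0.0273
gripper_force: 1.8
t 20.07 ang 0.597 r 0.1281 F_tan -4.56 F_rad -2.63 w 0.0273
```

```bash
python3 -m jog '[{"linear":[0,-0.136,0],"roll":-0.5},{"linear":[0,-0.136,0],"roll":-0.5}]'; python3 ang.py
python3 -m jog '[{"linear":[0,-0.136,0],"roll":-0.5},{"linear":[-0.01,-0.136,0],"roll":-0.5}]'; python3 ang.py
python3 -m jog '[{"linear":[0,-0.136,0],"roll":-0.5},{"linear":[-0.01,-0.136,0],"roll":-0.5}]'; python3 ang.py
```

```text
time_s: 20.23
position: [0.5606, 0.166, 0.1011]
tool_rot: [[-0.079, 0.997, 0.003], [0.997, 0.079, -0.001], [-0.001, 0.003, -1.0]]
ft_force: [5.0, -3.1, -1.8]
grip_width: 0.0274
gripper_force: 2.2
t 20.23 ang 0.68 r 0.1283 F_tan -4.78 F_rad -3.5 w 0.0274
time_s: 20.4
position: [0.5501, 0.1647, 0.1012]
tool_rot: [[-0.166, 0.986, 0.003], [0.986, 0.166, -0.001], [-0.001, 0.003, -1.0]]
ft_force: [5.4, -0.4, -1.8]
grip_width: 0.0276
gripper_force: 2.7
t 20.4 ang 0.762 r 0.1282 F_tan -5.28 F_rad -1.22 w 0.0276
time_s: 20.57
position: [0.5396, 0.1624, 0.1012]
tool_rot: [[-0.251, 0.968, 0.004], [0.968, 0.251, -0.001], [-0.001, 0.003, -1.0]]
ft_force: [6.0, -0.3, -1.6]
grip_width: 0.0271
gripper_force: 2.9
t 20.57 ang 0.846 r 0.1281 F_tan -5.75 F_rad -1.69 w 0.0271
```

```bash
python3 -m jog '[{"linear":[0,-0.136,0],"roll":-0.5},{"linear":[-0.01,-0.12,0],"roll":-0.5}]'; python3 ang.py
python3 -m jog '[{"linear":[0,-0.1,0],"roll":-0.3}]'; python3 ang.py
python3 -m jog '[{"linear":[0,-0.05,0],"roll":0},{"linear":[0,0,0],"roll":0},{"linear":[0,0,0],"roll":0}]'; python3 ang.py
```

```text
time_s: 20.73
position: [0.5299, 0.1593, 0.1012]
tool_rot: [[-0.334, 0.942, 0.004], [0.942, 0.334, -0.0], [-0.002, 0.004, -1.0]]
ft_force: [6.5, 0.7, -2.3]
grip_width: 0.0277
gripper_force: 3.3
t 20.73 ang 0.925 r 0.1278 F_tan -6.4 F_rad -1.36 w 0.0277
time_s: 20.82
position: [0.5262, 0.1581, 0.1012]
tool_rot: [[-0.359, 0.933, 0.004], [0.933, 0.359, -0.0], [-0.002, 0.004, -1.0]]
ft_force: [7.2, 0.8, -2.8]
grip_width: 0.0274
gripper_force: 3.3
t 20.82 ang 0.956 r 0.1278 F_tan -7.05 F_rad -1.76 w 0.0274
time_s: 21.07
position: [0.5241, 0.1575, 0.1012]
tool_rot: [[-0.357, 0.934, 0.003], [0.934, 0.357, -0.0], [-0.001, 0.003, -1.0]]
ft_force: [4.4, 1.3, -1.7]
grip_width: 0.0271
gripper_force: 2.3
t 21.07 ang 0.973 r 0.128 F_tan -4.62 F_rad -0.38 w 0.0271
```

The pull at the end of notch 6 is about 7 N moving (4.6 N halted, plus 2). That is roughly 40 N on the block, so it is firm, and another notch would make about 10.5 N. I swing back and release.

```bash
python3 -m jog '[{"linear":[0,-0.03,0],"roll":0},{"linear":[0,0,0],"roll":0},{"linear":[0,0,0],"roll":0.4},{"linear":[0,0.136,0],"roll":0.5},{"linear":[0,0.136,0],"roll":0.5},{"linear":[0,0.136,0],"roll":0.5},{"linear":[0,0.136,0],"roll":0.5},{"linear":[0,0.136,0],"roll":0.5},{"linear":[0,0.136,0],"roll":0.5},{"linear":[0,0.136,0],"roll":0.5},{"linear":[0,0.136,0],"roll":0.5},{"linear":[0,0.136,0],"roll":0.5}]'; python3 ang.py
python3 -m jog '[{"linear":[0,0.136,0],"roll":0.5},{"linear":[0,0.136,0],"roll":0.5},{"linear":[0,0.136,0],"roll":0.5},{"linear":[0,0.136,0],"roll":0.5},{"linear":[0,0.136,0],"roll":0.5},{"linear":[0,0.136,0],"roll":0.5},{"linear":[0,0.136,0],"roll":0.5},{"linear":[0,0.136,0],"roll":0.5},{"linear":[0,0.136,0],"roll":0.5},{"linear":[0,0.136,0],"roll":0.5},{"linear":[0,0.136,0],"roll":0.5},{"linear":[0,0.136,0],"roll":0.3}]'; python3 ang.py
python3 -m jog '[{"linear":[0,0.13,0],"roll":0},{"linear":[0,0,0],"roll":0},{"linear":[0,0,0],"roll":0}]'; python3 ang.py
```

```text
time_s: 22.07
position: [0.5695, 0.1649, 0.1007]
tool_rot: [[0.064, 0.998, -0.002], [0.998, -0.064, 0.0], [-0.0, -0.002, -1.0]]
ft_force: [-1.3, 1.0, 0.4]
grip_width: 0.0275
gripper_force: 0.8
t 22.07 ang 0.61 r 0.1269 F_tan 1.28 F_rad 0.98 w 0.0275
time_s: 23.07
position: [0.6314, 0.1456, 0.1007]
tool_rot: [[0.54, 0.842, -0.001], [0.842, -0.54, 0.0], [-0.0, -0.001, -1.0]]
ft_force: [-0.1, 1.5, -0.4]
grip_width: 0.0272
gripper_force: 0.6
t 23.07 ang 0.087 r 0.1239 F_tan 0.84 F_rad 1.27 w 0.0272
time_s: 23.32
position: [0.6361, 0.1422, 0.1007]
tool_rot: [[0.539, 0.843, -0.0], [0.843, -0.539, -0.0], [-0.0, 0.0, -1.0]]
ft_force: [1.2, -0.7, 0.5]
grip_width: 0.0273
gripper_force: 0.0
t 23.32 ang 0.041 r 0.1234 F_tan -1.41 F_rad 0.11 w 0.0273
```

```bash
python3 -m jog '[{"linear":[0,0.08,0],"roll":0},{"linear":[0,0.06,0],"roll":0},{"linear":[0,0,0],"roll":0},{"linear":[0,0,0],"roll":0}]'; python3 ang.py
python3 -m jog '[{"linear":[0,-0.07,0],"roll":0},{"linear":[0,0,0],"roll":0},{"linear":[0,0,0],"roll":0},{"linear":[0,0,0],"roll":0}]' 0.2
python3 -m jog '[{"linear":[0,0,-0.4],"roll":0},{"linear":[0,0,-0.7],"roll":0},{"linear":[0,0,-0.8],"roll":0},{"linear":[0,0,-0.8],"roll":0},{"linear":[0,0,-0.8],"roll":0},{"linear":[-0.8,0,0],"roll":0},{"linear":[-0.9,0,0],"roll":0},{"linear":[-0.9,0,0],"roll":0},{"linear":[-0.9,0,0],"roll":0},{"linear":[-0.9,0,0],"roll":0},{"linear":[-0.9,0,0],"roll":0},{"linear":[0,0,0],"roll":0}]'
python3 - <<'E'
from h import *
im=optics.get_image('top')
sc=optics.get_image('scene')
a=cv2.resize(im[130:230,160:320,::-1],None,fx=5,fy=5,interpolation=cv2.INTER_CUBIC)
cv2.imwrite('pics/t3.png',a)
E
```

```text
time_s: 23.65
position: [0.6409, 0.1393, 0.1008]
tool_rot: [[0.539, 0.842, 0.0], [0.842, -0.539, -0.0], [-0.0, 0.0, -1.0]]
ft_force: [0.2, -0.2, 0.5]
grip_width: 0.0275
gripper_force: 0.0
t 23.65 ang -0.004 r 0.1236 F_tan -0.21 F_rad -0.04 w 0.0275
time_s: 23.98
position: [0.6384, 0.141, 0.1009]
tool_rot: [[0.539, 0.842, 0.0], [0.842, -0.539, -0.0], [0.0, 0.0, -1.0]]
ft_force: [-0.1, -0.5, -0.4]
grip_width: 0.0516
gripper_force: 0.0
time_s: 24.98
position: [0.5217, -0.0415, 0.2413]
tool_rot: [[0.543, 0.84, -0.0], [0.84, -0.543, -0.001], [-0.001, 0.0, -1.0]]
ft_force: [-0.5, -0.4, 0.8]
grip_width: 0.051
gripper_force: 0.0
```

View pics/t3.png

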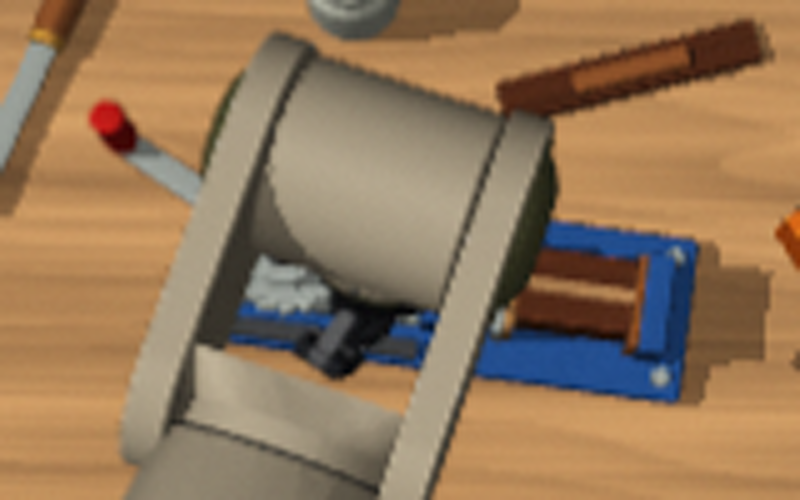

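The grip is back at the same pixel as at the start (182,154), and the block is seated against the fence with the jaw against it. The arm hides the carriage, so I move away and check numerically that notch 6 held.

```bash
python3 -m jog '[{"linear":[-0.8,0,-0.2],"roll":0},{"linear":[-0.9,0,0],"roll":0},{"linear":[-0.9,0,0],"roll":0},{"linear":[-0.9,0,0],"roll":0},{"linear":[-0.9,0,0],"roll":0},{"linear":[0,0.8,0],"roll":0},{"linear":[0,-0.9,0],"roll":0},{"linear":[0,-0.9,0],"roll":0},{"linear":[0,0,0],"roll":0}]'
python3 - <<'E'
from h import *
o=np.array([.5555,-.0855]);a=np.radians(83.49);v=np.array([np.cos(a),np.sin(a)]);vx=np.array([v[1],-v[0]])
im0=cv2.imread('pics/top0.png');im1=optics.get_image('top')[...,::-1].copy();cv2.imwrite('pics/top4.png',im1)
t2=cv2.resize(cv2.imread('pics/t2.png'),(160,100),interpolation=cv2.INTER_AREA);c2=np.zeros_like(im0);c2[140:240,170:330]=t2
ys=np.arange(.07,-.115,-.003)
for n,im in(('start',im0),('sw1',c2),('end',im1)):
  print(n)
  P=np.array([np.r_[o+v*y+vx*x,.07] for y in ys for x in(-.016,)])
  q=proj('top',P).astype(np.float32)
  S=cv2.remap(im,q[:,0].reshape(-1,1),q[:,1].reshape(-1,1),cv2.INTER_LINEAR).reshape(-1,3)
  print(' '.join(f"{int(y*1000)}:{b}/{g}/{r}" for y,(b,g,r) in zip(ys,S)))
E
```

```text
time_s: 25.83
position: [0.3927, -0.161, 0.2478]
tool_rot: [[0.538, 0.843, -0.004], [0.843, -0.538, 0.003], [0.001, -0.005, -1.0]]
ft_force: [0.9, -0.2, 1.3]
grip_width: 0.051
gripper_force: 0.0
start
70:137/74/33 67:135/73/32 64:133/72/31 61:132/71/32 57:131/71/31 54:134/73/33 51:132/71/31 48:112/59/26 45:73/39/18 42:72/39/18 39:83/45/21 36:87/46/20 33:88/46/20 30:88/46/20 27:88/46/20 24:87/47/23 21:87/50/27 18:102/76/57 15:143/146/140 12:148/154/150 9:70/89/110 6:50/89/128 3:74/60/64 0:87/49/28 -2:89/48/22 -5:89/48/21 -8:89/48/22 -11:88/46/20 -14:87/45/19 -17:87/46/19 -20:88/47/20 -23:89/48/21 -26:90/48/21 -29:89/47/20 -32:89/46/20 -35:89/48/21 -38:88/47/20 -41:89/48/21 -44:89/47/20 -47:127/67/30 -50:137/73/33 -53:138/75/33 -56:138/75/35 -59:137/75/34 -62:137/74/33 -65:138/74/33 -68:138/75/34 -71:138/75/34 -74:138/76/33 -77:138/75/33 -80:137/74/33 -83:138/74/33 -86:139/76/33 -89:140/76/34 -92:138/75/33 -95:69/54/60 -98:38/66/110 -101:39/75/131 -104:106/76/75 -107:134/75/40 -110:136/74/32 -113:136/74/33
sw1
70:96/61/37 67:105/74/50 64:109/80/58 61:101/62/37 57:135/75/35 54:141/77/34
[... 840 characters left out ...]
/43 42:132/82/50 39:130/77/43 36:132/74/35 33:140/76/33 30:137/74/32 27:136/73/33 24:137/74/34 21:137/75/34 18:136/73/33 15:134/73/32 12:118/64/27 9:76/41/18 6:88/47/22 3:89/47/20 0:87/47/22 -2:86/47/22 -5:85/47/21 -8:94/59/35 -11:128/116/103 -14:150/155/150 -17:115/127/135 -20:62/88/116 -23:42/74/112 -26:27/49/89 -29:22/41/81 -32:23/40/81 -35:22/40/81 -38:23/41/81 -41:25/43/83 -44:24/42/83 -47:24/42/82 -50:25/42/83 -53:24/41/83 -56:25/42/83 -59:25/42/84 -62:24/42/83 -65:25/42/83 -68:25/43/84 -71:24/42/83 -74:24/42/83 -77:25/42/83 -80:25/42/83 -83:25/41/84 -86:24/41/84 -89:24/43/85 -92:24/41/85 -95:25/44/84 -98:36/55/82 -101:44/63/86 -104:91/68/58 -107:117/70/39 -110:132/73/34 -113:137/74/33
```

The carriage front edge moved from y≈47 to y≈11 mm, which is 36 mm or six full notches held. The jaw plate moved about 28 mm, so the spring is compressed about 8 mm (roughly 40 N). Handing in.

```bash
python3 -c "
from rig import env
print(env.close_job())"
```

```text
the job is handed in; nothing more can be done
None
```

I handed the job in, and no verdict came back: the block stands between fence and jaw, clamped at an estimated 40 N after six notches (about 7 N pull on the grip), with the lever back at its rest stop and the arm clear.

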